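# Fold the retaining flap and shut the dop case

### The job

Put the small hinged case away shut: push its upright sheet-metal flap down flat over the contents first, and only then swing the open lid over it and press it fully closed. Just push with the fingertips or the outside of the fingers, never with the arm or the body of the gripper; do not pinch the flap or the lid, and leave the bottle, the whetstone and the capped jar beside the case where they are.

Things in the scene. Friction and masses are not known exactly. Their poses are not given: they have to be found in the camera images.
- dop_case: grey hinged box, 91 mm (its x) by 140 mm (its y), fixed to the worktop; wall rim 34 mm above the worktop, 50 mm tall when shut. Origin at the centre of its underside; its x axis is level and points from the flap's side (front) to the lid's hinge (rear), y to the left seen from the front, z up. It stands turned by up to 100 degrees either way from x pointing straight away from the robot.
- flap (a joint): angle of the flap, rad: 0 = folded flat inside the box, its top about 33 mm above the worktop, 1.57 = upright; its stop is at 1.75. Starts near upright. Light stiff hinge (friction about 0.03 Nm): it stays where it is left.
- flap_hinge (a point): middle of the flap's hinge line, just inside the front wall, in the case frame at x -39.5, y 0, z 31.2 mm; the line runs along the case's y.
- flap_edge (a point): middle of the flap's free edge, 72 mm from its hinge line. The flap is a plain 3 mm aluminium sheet, 122 mm wide along the case's y, with a 5 mm rolled free edge; upright it stands to 103 mm above the worktop, and it folds towards the rear (case +x).
- dop_case_lid (a joint): angle of the lid, rad: 0 = shut, 1.57 = upright, 1.83 = its open stop, leaning back. Starts open past upright. Stiff hinge (friction about 0.06 Nm): it stays at any angle and does not fall shut, so it must be pressed home.
- lid_hinge (a point): middle of the lid's hinge line at the rear wall, in the case frame at x 46.6, y 0, z 34 mm; the line runs along the case's y.
- lid_edge (a point): middle of the front edge of the lid's outer face, 92 mm from the hinge line measured along the lid and 15 mm out from it; shut, it lies in the case frame at x -45, z 49 mm. The lid is a 15 mm deep shallow pan 140 mm wide along the case's y; its outer face is flat and faces the rear when open.
- oil_dropper: loose small white dropper bottle with a red cap and a blue band, 28 mm across, 67 mm tall; bystander beside the case, origin at the centre of its underside
- whetstone: loose two-layer whetstone, 28 x 100 x 14 mm, long along its y; bystander beside the case, origin at the centre of its underside
- capped_jar: loose low black jar with a cap, 59 mm across, 40 mm tall; bystander beside the case, origin at the centre of its underside

How it is judged:
On the way, in this order (a step that is already met when the one before it is completed fails the run):
1. the flap is folded flat (within 0.08 rad) while the lid still stands open (value of joint flap below 0.08 rad and value of joint dop_case_lid above 0.9 rad), for 0.2 s.
2. the lid is shut (within 0.03 rad) over the folded flap (value of joint dop_case_lid below 0.03 rad and value of joint flap below 0.08 rad), for 0.2 s.
At the end, for the whole second after the job is handed in: The flap lies folded flat (joint under 0.08 rad), the lid is fully shut over it (joint under 0.03 rad), and the three bystanders lie or stand within 15 mm of where they were (all of step 2 and distance of each of oil_dropper, whetstone, capped_jar from where it was at the start of the episode below 0.015 m and angle between each of oil_dropper, whetstone, capped_jar's own z axis and vertical below 0.2 rad); the robot touches nothing.
It fails at once if the lid is swung past halfway (below 0.9 rad) while the flap still stands (above 0.25 rad) (value of joint dop_case_lid below 0.9 rad and value of joint flap above 0.25 rad).
It fails at once if the flap is pinched: both of its faces pressed by the fingers at once (over 1.5 N each) (contact force between the fingers and flap_c0 above 1.5 N and contact force between the fingers and flap_c1 above 1.5 N).
It fails at once if the lid is pinched: its outer face and its inside pressed by the fingers at once (over 1.5 N each) (contact force between the fingers and lid_outside above 1.5 N and (contact force between the fingers and lid_inside above 1.5 N or contact force between the fingers and lid_lip above 1.5 N)).
It fails at once if the arm or the gripper's body, not the fingers, pushes on the case, its flap or its lid (over 2 N) (contact force between the arm and dop_case above 2 N).
It fails at once if the bottle, the whetstone or the capped jar is lifted, tipped or pushed more than 15 mm (distance of any of oil_dropper, whetstone, capped_jar from where it was at the start of the episode above 0.015 m or angle between any of oil_dropper, whetstone, capped_jar's own z axis and vertical above 0.2 rad).
It also fails if it takes over 58 s, if anything falls off the work surface, if the arm or the gripper's body presses on something with over 40 N, if the wrist force passes 120 N, or if a joint passes its speed limit or range.

### The arm

A 6-joint arm with a two-finger parallel gripper is mounted at the origin on a cart in front of the work surface, level with it; the furniture and walls round the work are solid. World frame = base frame: x ahead of the robot, y to its left, z up, the work surface at z = 0. Lengths are in m, angles in rad, forces in N, time in s.
With the tool pointing down it reaches from about 0.25 to 0.775 m from the base axis. Payload 4 kg.
Tool frame: the origin (TCP) lies midway between the tips of the shut fingers; the grasp point (between the pads) lies 19 mm behind it (robot.tcp_to_grasp is the distance from the TCP to the grasp point, in m); z points along the fingers, x is the direction in which the jaws open and shut, and the axes are right-handed (so a half turn about z gives the same grasp; the last joint's range is limited). The gripper opens to 94 mm and grips with 3 to 60 N. Pads are 16 mm wide; open, the fingers measure 119 mm over their backs; the gripper's body (75 mm by 177 mm) begins 78 mm behind the grasp point.
Start: joints at [-1.253, 0.087, 1.371, -0, 1.684, -0.103], TCP at [0.225, -0.502, 0.206] pointing down, gripper open.
Joint ranges: [-3.1, 3.1], [-0.76, 2.03], [0.27, 2.55], [-1.08, 4.22], [0.17, 2.65], [-2.57, 2.57]. Speed limits (rad/s): [2.79, 2.79, 3.14, 3.14, 3.14, 3.14].

### API

Orientations are given as [roll, pitch, yaw] about the fixed x, y, z axes, in that order (R = Rz(yaw) Ry(pitch) Rx(roll)).
In Python, from bench import get_obs, vision, robot gives the robot as it stands.
- The arm moves only by the tool servo_tool, never from a script. Its argument "targets" is text: rows parted by semicolons, each of 7 numbers parted by spaces: the opening, from 0 (shut) to 1 (fully open), then the shift along the tool's x, y, z as a fraction of full scale, then the turn, a rotation vector about the tool's x, y, z as a fraction of full scale. A call has 1 to 12 rows; each row is the pose to reach, as a shift and turn from the pose commanded when the call began, along the tool's axes at that moment, turning the shorter way round; what a row does not reach only later rows make up. Full scale, the value 1, is 0.25 m for a shift and pi rad for a turn. A row lasts 1/12 s, in which the tool goes at most 41.7 mm and 7.16 degrees, less where a joint would pass 70% of its speed; a pose out of reach is approached as far as the arm can. A call with a number of a shift or a turn outside -1 to 1 is refused whole. A call with a gripper value outside its range is refused whole. The fingers move at their own pace and stop on an object; the grip force is fixed at half the most. Time passes only in rows, so rows that repeat a pose let the fingers close. It gives the time, the measured TCP pose, the force and the opening at its end, in the units of the state.
- get_obs(): the state, without advancing time (a new reading comes with each control period).
- vision.snapshot(name): name is "scene" or "top" or "wrist"; returns a dict with "image" (400x640x3 uint8, red, green, blue), "mtx" (3x3 intrinsics, pixels), "k1" (the pictures are not rectified: a ray, as slopes to the right and down, at radius r is drawn at 1 + k1 r^2 times it, then the intrinsics apply), "world_from_camera" (4x4, takes a point from camera to world coordinates); the wrist camera has in their place "T_tool_cam" (4x4, takes a point from camera to tool coordinates, whose origin is the TCP and whose axes are the tool frame's). Camera axes: x right, y down, z forward; pixel columns grow to the right and rows downward; lengths in m; the calibration is good to about 2 mm. A picture is of the moment at which its call begins: read the wrist's pose just before it. There is no depth.
- robot.close_job(): hands the job in, once; it reports no verdict.
The state is a dict: "time": time; "joint_positions": joint angles; "qvel": joint speeds; "joint_torque": joint torques, N m; "tool_pos": TCP position; "ee_rot": TCP orientation; "wrist_force": force on the tool from outside, world axes, zero at the start; "wrist_torque": the same for the moment, N m; "width": finger opening in m.
Only numpy, scipy, OpenCV 4.12 (cv2) and the standard library are available. Lean on these libraries where they do the work, as an engineer would, in place of code of your own. Each camera call takes 0.05 s, during which the arm holds its last target.

## Working session

There is one attempt and no reset: what is moved stays moved. The work goes in short steps, Python scripts to look and compute and a tool call to move; the robot and the scene stay as the last step left them, time stands still between calls to the robot, and variables do not carry over. Pictures are saved under pics/ and viewed, and the job is handed in when it is done.

Besides the shell and the picture viewer there is one more tool, called after "Request:" by a JSON object that holds its "op" and its "data". servo_tool: Moves the arm, as the interface text tells. Its arguments: {"type":"object","properties":{"targets":{"type":"string"}},"required":["targets"]}

```bash
ls; mkdir -p pics; cat > h.py <<'E'
import numpy as np, cv2
from scipy.spatial.transform import Rotation as R
from bench import get_obs, vision, robot
def snap(name,fn):
    s=vision.snapshot(name); cv2.imwrite('pics/'+fn,cv2.cvtColor(s['image'],cv2.COLOR_RGB2BGR)); return s
E
python3 - <<'E'
from h import *
import pickle
o=get_obs(); print(o)
d={}
for n in('scene','top','wrist'):
    d[n]=snap(n,n+'0.png'); print(n,{k:v for k,v in d[n].items() if k!='image'})
d['obs']=o
pickle.dump(d,open('s0.pkl','wb'))
E
```

```text
pics
{'time': 0.0, 'joint_positions': array([-1.25312730e+00,  8.79705551e-02,  1.37224468e+00, -4.19182803e-06,
        1.68359607e+00, -1.03172371e-01]), 'qvel': array([ 0.00078042, -0.00055084,  0.00024207,  0.00118785, -0.00095286,
        0.0007753 ]), 'joint_torque': array([ 6.44188058e-04, -3.40183568e+01, -3.02424109e+01,  7.16948742e-02,
        3.28317506e-02, -1.72288233e-04]), 'tool_pos': array([ 0.22447703, -0.50150628,  0.20430054]), 'ee_rot': array([-3.14136830e+00,  2.20728003e-03, -1.14995514e+00]), 'wrist_force': array([ 0.22818573, -0.19498927,  0.142079  ]), 'wrist_torque': array([-0.01711551,  0.05746824,  0.02680217]), 'width': 0.09416914603703475}
scene {'mtx': array([[484.63129686,   0.        , 321.49213882],
       [  0.        , 484.63129686, 205.94799431],
       [  0.        ,   0.        ,   1.        ]]), 'k1': -0.07256842528350682, 'world_from_camera': array([[-0.72646756, -0.36468591,  0.58245092, -0.1289361 ],
       [-0.68711656,  0.37220915, -0.62396409,  0.87813892],
       [ 0.01075734, -0.85350134, -0.5209796 ,  0.62953036],
       [ 0.        ,
[... 455 characters left out ...]
-5.80052574e-02, -9.97478719e-01,
         9.30365802e-01],
       [ 0.00000000e+00,  0.00000000e+00,  0.00000000e+00,
         1.00000000e+00]])}
wrist {'mtx': array([[287.44749314,   0.        , 318.70542962],
       [  0.        , 287.44749314, 200.12029187],
       [  0.        ,   0.        ,   1.        ]]), 'k1': -0.022802062201001734, 'T_tool_cam': array([[ 9.99999374e-01, -4.55353056e-04,  1.02236020e-03,
        -5.52718055e-04],
       [ 1.55910185e-04,  9.61261013e-01,  2.75639694e-01,
        -8.13650882e-02],
       [-1.10826838e-03, -2.75639362e-01,  9.61260482e-01,
        -1.79205837e-01],
       [ 0.00000000e+00,  0.00000000e+00,  0.00000000e+00,
         1.00000000e+00]])}
```

View pics/scene0.png

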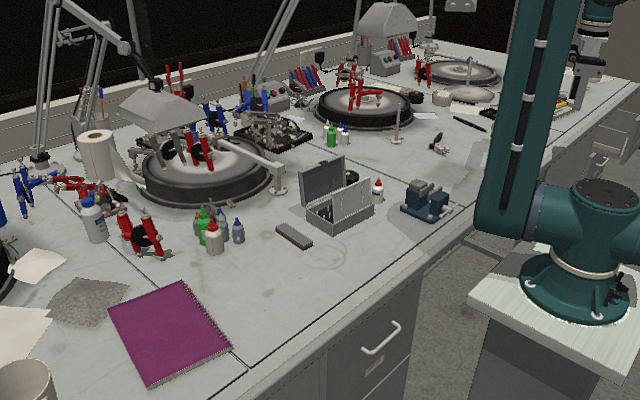

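View pics/top0.png

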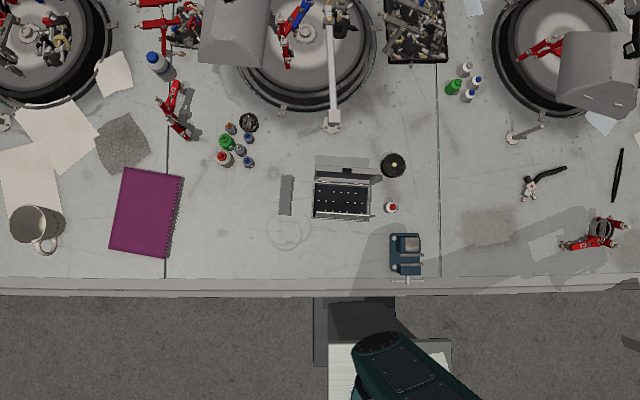

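View pics/wrist0.png

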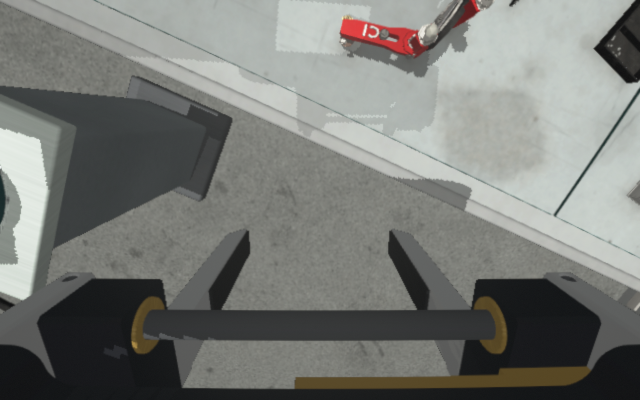

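```bash
python3 - <<'E'
import cv2
a=cv2.imread('pics/top0.png')[135:255,260:420]; cv2.imwrite('pics/topz.png',cv2.resize(a,None,fx=5,fy=5,interpolation=cv2.INTER_CUBIC))
a=cv2.imread('pics/scene0.png')[140:265,265:425]; cv2.imwrite('pics/scz.png',cv2.resize(a,None,fx=4.8,fy=4.8,interpolation=cv2.INTER_CUBIC))
E
```

```text
(no output)
```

View pics/topz.png

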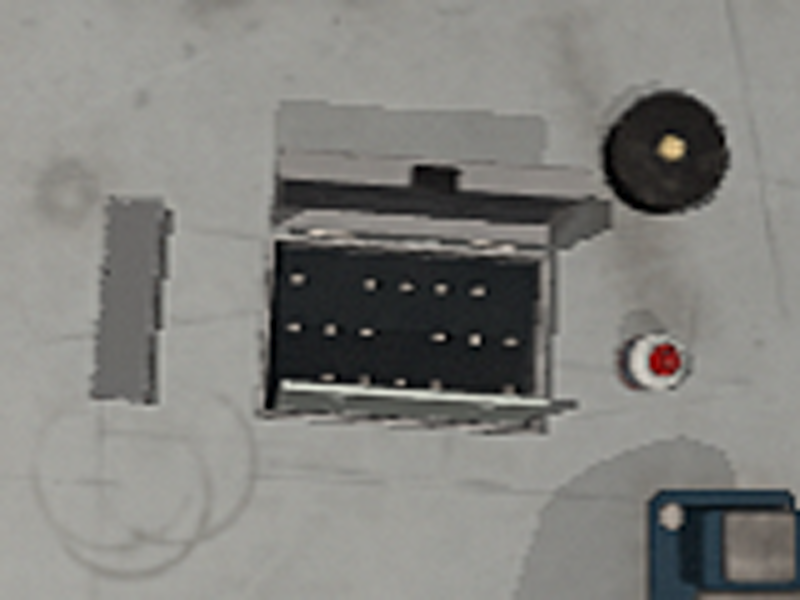

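View pics/scz.png

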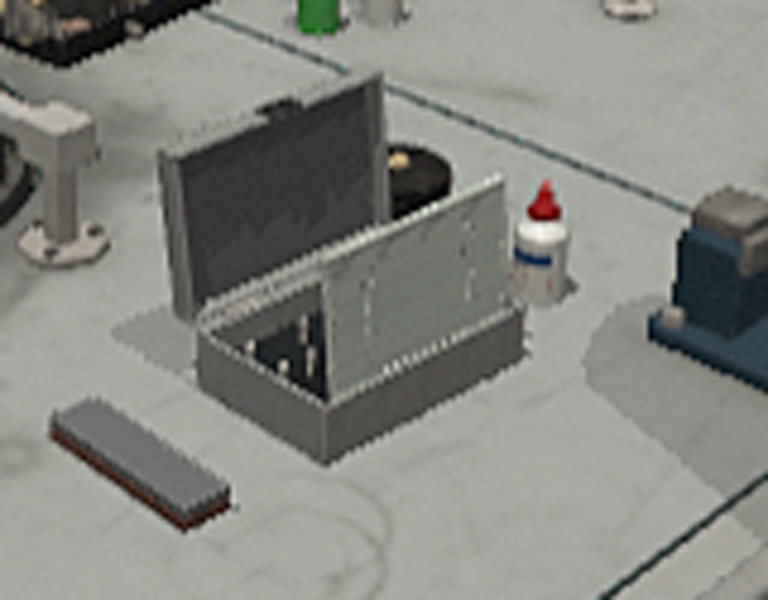

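```bash
cat >> h.py <<'E'
def ray(s,uv,T=None):
    T=s['world_from_camera'] if T is None else T
    uv=np.atleast_2d(np.array(uv,float))
    D=np.array([s['k1'],0,0,0,0])
    n=cv2.undistortPoints(uv[:,None],s['mtx'],D)[:,0]
    d=np.c_[n,np.ones(len(n))]@T[:3,:3].T
    return T[:3,3],d
def onplane(s,uv,z,T=None):
    o,d=ray(s,uv,T); return o+d*((z-o[2])/d[:,2])[:,None]
def tri(s1,p1,s2,p2):
    o1,d1=ray(s1,p1);o2,d2=ray(s2,p2);out=[]
    for a,b in zip(d1,d2):
        a=a/np.linalg.norm(a);b=b/np.linalg.norm(b)
        t=np.linalg.lstsq(np.c_[a,-b],o2-o1,rcond=None)[0]
        q1=o1+a*t[0];q2=o2+b*t[1];out.append([*(q1+q2)/2,np.linalg.norm(q1-q2)])
    return np.array(out)
E
python3 - <<'E'
from h import *
import pickle
np.set_printoptions(precision=4,suppress=True)
d=pickle.load(open('s0.pkl','rb'))
T=lambda x,y:(260+x/5-.4,135+y/5-.4)
S=lambda x,y:(265+x/4.8-.4,140+y/4.8-.4)
print('rim on plane FL FR RL RR',onplane(d['top'],[T(262,412),T(547,430),T(273,240),T(552,256)],.034))
names=['rimFL','rimRL','flapTopL','flapTopR','lidTopL','lidTopR','rimFR']
tp=[T(262,412),T(273,240),T(282,384),T(576,405),T(278,150),T(605,172),T(547,430)]
sp=[S(325,405),S(198,328),S(324,258),S(505,180),S(163,153),S(380,75),S(522,308)]
for n,r in zip(names,tri(d['top'],tp,d['scene'],sp)): print(n,r)
print('bottle base/top',onplane(d['top'],[T(662,360)],.067), 'stone',onplane(d['top'],[T(115,198),T(170,208),T(97,398),T(155,403)],.014),'jar',onplane(d['top'],[T(668,152)],.04))
E
```

```text
rim on plane FL FR RL RR [[0.4686 0.202  0.034 ]
 [0.4597 0.0614 0.034 ]
 [0.5533 0.1966 0.034 ]
 [0.5459 0.0582 0.034 ]]
rimFL [0.4686 0.202  0.0322 0.    ]
rimRL [0.5542 0.1977 0.0354 0.0029]
flapTopL [0.4797 0.1941 0.1033 0.0017]
flapTopR [0.4739 0.0615 0.0956 0.0076]
lidTopL [0.5832 0.1959 0.1201 0.0033]
lidTopR [0.5754 0.0472 0.1132 0.0028]
rimFR [0.4608 0.0612 0.0275 0.0029]
bottle base/top [[0.4929 0.0116 0.067 ]] stone [[0.5763 0.2755 0.014 ]
 [0.5714 0.2479 0.014 ]
 [0.4758 0.284  0.014 ]
 [0.4733 0.255  0.014 ]] jar [[0.5974 0.0006 0.04  ]]
```

```bash
python3 - <<'E'
from h import *
import pickle
np.set_printoptions(precision=4,suppress=True)
d=pickle.load(open('s0.pkl','rb'))
print('lamp',tri(d['top'],[(334,106),(332,126)],d['scene'],[(284,163),(280,192)]))
c=np.array([.5096,.129,0]);Rc=R.from_euler('z',-.06).as_matrix()
o=d['obs']; Rt=R.from_euler('xyz',[np.pi,0,-1.15]).as_matrix()  # commanded start
p0=np.array([.225,-.502,.206])
for q in [(-.075,0,.17),(-.075,0,.085)]:
    w=c+Rc@np.array(q); print(w,(Rt.T@(w-p0))/.25)
Rg=Rc@R.from_euler('xyz',[np.pi,0,np.pi/2]).as_matrix()
print(R.from_matrix(Rt.T@Rg).as_rotvec()/np.pi, R.from_matrix(Rg).as_euler('xyz'))
E
```

```text
lamp [[ 0.7187  0.139   0.0777  0.0357]
 [ 0.7038  0.1483 -0.0015  0.0031]]
[0.4347 0.1335 0.17  ] [-1.9775 -1.8041  0.144 ]
[0.4347 0.1335 0.085 ] [-1.9775 -1.8041  0.484 ]
[ 0.     0.    -0.847] [3.1416 0.     1.5108]
```

Request:
{"op": "servo_tool", "data": {"targets": "0 -0.08 -0.08 0 0 0 -0.035; 0 -0.16 -0.15 0 0 0 -0.07; 0 -0.25 -0.23 0 0 0 -0.105; 0 -0.33 -0.30 0 0 0 -0.14; 0 -0.42 -0.38 0 0 0 -0.175; 0 -0.50 -0.45 0 0 0 -0.21; 0 -0.58 -0.53 0 0 0 -0.245; 0 -0.66 -0.60 0 0 0 -0.28; 0 -0.66 -0.60 0 0 0 -0.28"}}

```text
time: 0.9
tool_pos: [0.295, -0.2866, 0.2056]
ee_rot: [-3.14, -0.001, -0.263]
wrist_force: [1.1, 0.4, 0.7]
width: 0.0375
```

```bash
cat >> h.py <<'E'
c=np.array([.5096,.129,0]);Rc=R.from_euler('z',-.06).as_matrix()
Rg=Rc@R.from_euler('xyz',[np.pi,0,np.pi/2]).as_matrix()
def go(*qs,Rt=None):
    o=get_obs(); np.set_printoptions(precision=4,suppress=True)
    Rn=R.from_euler('xyz',o['ee_rot']).as_matrix()
    print('t',o['time'],'case',Rc.T@(o['tool_pos']-c),'rpy',o['ee_rot'],'F',o['wrist_force'],'w',o['width'],'q',o['joint_positions'])
    for q in qs: print(q,Rn.T@(c+Rc@np.array(q)-o['tool_pos'])/.25)
    print('turn',R.from_matrix(Rn.T@Rg).as_rotvec()/np.pi)
E
python3 -c "
from h import *
go((-.075,0,.2))"
```

```text
t 0.9 case [-0.1893 -0.4277  0.2056] rpy [-3.1399 -0.0006 -0.2631] F [1.0509 0.4086 0.6686] w 0.03753657659201581 q [-0.9104 -0.2274  1.6657  0.0018  1.7038 -0.6471]
(-0.075, 0, 0.2) [ 0.1025 -1.7679  0.0255]
turn [-0.0002 -0.0006 -0.5646]
```

Request:
{"op": "servo_tool", "data": {"targets": "0 0.01 -0.11 0 0 0 -0.035; 0 0.01 -0.22 0 0 0 -0.07; 0 0.02 -0.33 0 0 0 -0.105; 0 0.03 -0.44 0 0 0 -0.14; 0 0.03 -0.55 0 0 0 -0.175; 0 0.04 -0.66 0 0 0 -0.21; 0 0.05 -0.77 0 0 0 -0.245; 0 0.05 -0.88 0 0 0 -0.28; 0 0.05 -0.88 0 0 0 -0.28"}}

```text
time: 1.65
tool_pos: [0.3658, -0.0785, 0.2053]
ee_rot: [-3.14, -0.001, 0.616]
wrist_force: [-0.8, -0.4, -0.3]
width: 0.0006
```

```bash
python3 -c "
from h import *
go((-.075,0,.2))"
```

```text
t 1.65 case [-0.1311 -0.2157  0.2053] rpy [-3.1404 -0.0013  0.6164] F [-0.8055 -0.3934 -0.3377] w 0.0005732515980090802 q [-0.365  -0.316   1.7339  0.0018  1.7239 -0.9811]
(-0.075, 0, 0.2) [ 0.7153 -0.5324  0.0229]
turn [-0.0002 -0.0006 -0.2847]
```

Request:
{"op": "servo_tool", "data": {"targets": "0 0.09 -0.07 0 0 0 -0.036; 0 0.18 -0.13 0 0 0 -0.071; 0 0.27 -0.2 0 0 0 -0.107; 0 0.36 -0.27 0 0 0 -0.142; 0 0.45 -0.33 0 0 0 -0.178; 0 0.54 -0.4 0 0 0 -0.213; 0 0.63 -0.47 0 0 0 -0.249; 0 0.715 -0.532 0.02 0 0 -0.2845; 0 0.715 -0.532 0.02 0 0 -0.2845; 0 0.715 -0.532 0.02 0 0 -0.2845"}}

```text
time: 2.48
tool_pos: [0.4356, 0.1294, 0.1996]
ee_rot: [-3.14, 0.002, 1.501]
wrist_force: [-0.3, -1.2, -0.5]
width: -0.0001
```

```bash
python3 -c "
from h import *
go((-.075,0,.085))
snap('wrist','w1.png');snap('top','t1.png');snap('scene','sc1.png')"
```

```text
t 2.4833 case [-0.0738 -0.004   0.1996] rpy [-3.1398  0.0016  1.5013] F [-0.2778 -1.1644 -0.512 ] w -0.00010156104559516752 q [ 0.1648 -0.1247  1.5909 -0.0012  1.6776 -1.3366]
(-0.075, 0, 0.085) [ 0.0167 -0.0039  0.4582]
turn [-0.0006  0.0005 -0.003 ]
```

View pics/w1.png

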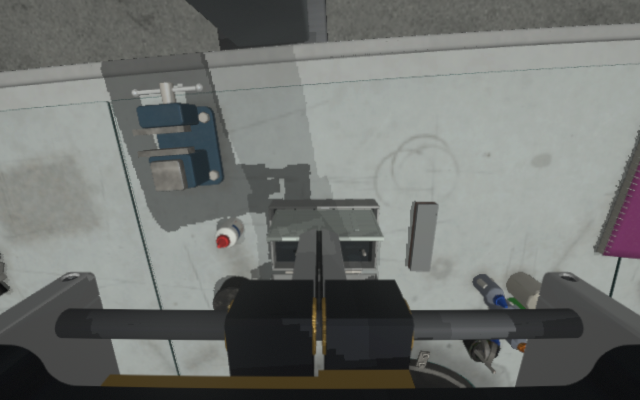

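View pics/sc1.png

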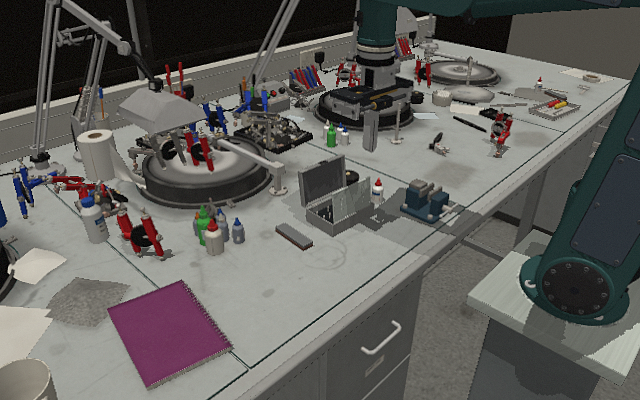

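```bash
python3 -c "
from h import *
o=get_obs(); T=np.eye(4);T[:3,:3]=R.from_euler('xyz',o['ee_rot']).as_matrix();T[:3,3]=o['tool_pos']
s=snap('wrist','w1b.png'); W=T@s['T_tool_cam']
for z,p in [(.0,[(269,200),(378,199)]),(.034,[(269,207),(379,206)]),(.103,[(267,238),(382,236)])]:
  print(z,(onplane(s,p,z,W)-c)@Rc)
a=cv2.imread('pics/w1b.png')[170:300,240:400]; cv2.imwrite('pics/w1z.png',cv2.resize(a,None,fx=4.6,fy=4.6,interpolation=cv2.INTER_CUBIC))
"
```

```text
0.0 [[-0.04555214 -0.07331937  0.        ]
 [-0.04535869  0.07648977  0.        ]]
0.034 [[-0.04605117 -0.06756484  0.034     ]
 [-0.04587355  0.07105173  0.034     ]]
0.103 [[-0.0337092  -0.05878446  0.103     ]
 [-0.03468173  0.06093735  0.103     ]]
```

View pics/w1z.png

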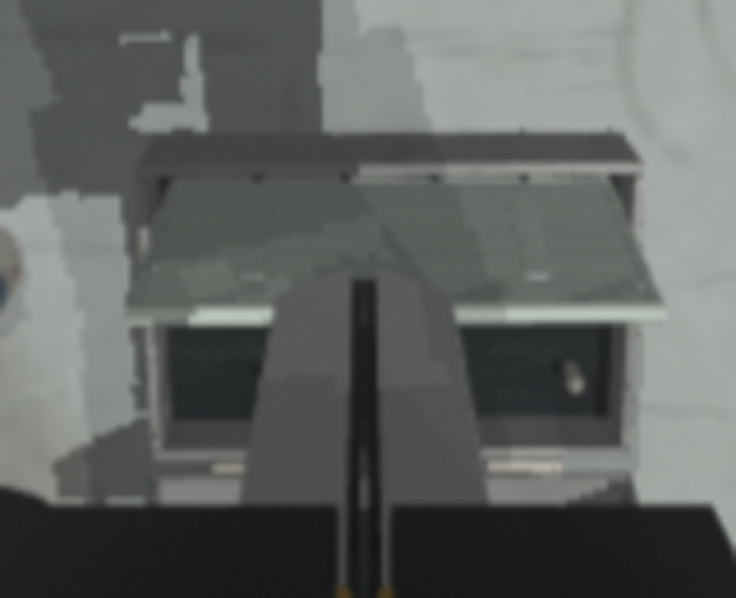

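Request:
{"op": "servo_tool", "data": {"targets": "0 0.01 -0.004 0.1 0 0 -0.003; 0 0.018 -0.004 0.2 0 0 -0.003; 0 0.018 -0.004 0.3 0 0 -0.003; 0 0.018 -0.004 0.4 0 0 -0.003; 0 0.018 -0.004 0.46 0 0 -0.003; 0 0.018 -0.004 0.46 0 0 -0.003; 0 0.018 -0.004 0.46 0 0 -0.003"}}

```text
time: 3.27
tool_pos: [0.4344, 0.1335, 0.0853]
ee_rot: [-3.14, 0.001, 1.51]
wrist_force: [-0.3, 1.0, 0.8]
width: 0.0003
```

```bash
python3 -c "
from h import *
go((-.025,0,.085),(-.0,0,.072),(.008,0,.05),(.008,0,.038))
"
```

```text
t 3.2667 case [-0.0754 -0.0001  0.0853] rpy [-3.1404  0.0005  1.5104] F [-0.2513  0.9926  0.8175] w 0.00025367814269748655 q [ 0.1734 -0.0696  1.7704 -0.0003  1.4421 -1.337 ]
(-0.025, 0, 0.085) [0.0004 0.2015 0.0008]
(-0.0, 0, 0.072) [0.0004 0.3016 0.0527]
(0.008, 0, 0.05) [0.0005 0.3337 0.1406]
(0.008, 0, 0.038) [0.0005 0.3337 0.1886]
turn [-0.0004  0.0002 -0.0001]
```

Request:
{"op": "servo_tool", "data": {"targets": "0 0 0.03 0 0 0 0; 0 0 0.06 0 0 0 0; 0 0 0.09 0 0 0 0; 0 0 0.12 0 0 0 0; 0 0 0.15 0 0 0 0; 0 0 0.18 0 0 0 0; 0 0 0.2 0 0 0 0; 0 0 0.23 0.015 0 0 0; 0 0 0.255 0.03 0 0 0; 0 0 0.28 0.04 0 0 0; 0 0 0.3 0.052 0 0 0; 0 0 0.3 0.052 0 0 0"}}

```text
time: 4.27
tool_pos: [0.5102, 0.1298, 0.0715]
ee_rot: [-3.141, 0.0, 1.512]
wrist_force: [-0.5, -0.2, 0.8]
width: 0.0003
```

```bash
python3 -c "
from h import *
go((.008,0,.05),(.008,0,.034))
snap('scene','sc2.png')
a=cv2.imread('pics/sc2.png')[140:265,265:425]; cv2.imwrite('pics/sc2z.png',cv2.resize(a,None,fx=4.6,fy=4.6,interpolation=cv2.INTER_CUBIC))
"
```

```text
t 4.2667 case [0.0006 0.0009 0.0715] rpy [-3.1409  0.0005  1.5123] F [-0.5042 -0.2068  0.8054] w 0.0003488489167884402 q [ 0.1417  0.1018  1.6251 -0.0003  1.4155 -1.3705]
(0.008, 0, 0.05) [-0.0034  0.0298  0.0859]
(0.008, 0, 0.034) [-0.0034  0.0299  0.1499]
turn [-0.0002  0.0002  0.0005]
```

View pics/sc2z.png

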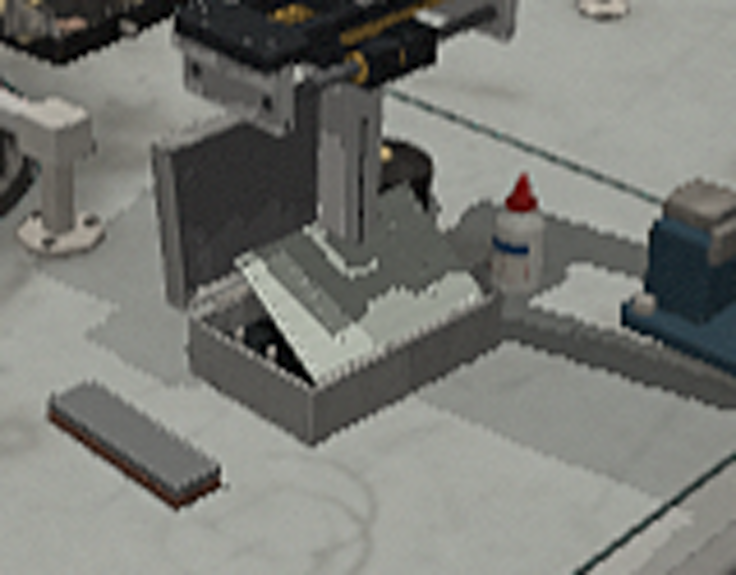

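Request:
{"op": "servo_tool", "data": {"targets": "0 0 0.01 0.03 0 0 0; 0 0 0.016 0.06 0 0 0; 0 0 0.016 0.085 0 0 0; 0 0 0.016 0.105 0 0 0; 0 0 0.016 0.12 0 0 0; 0 0 0.016 0.13 0 0 0; 0 0 0.016 0.14 0 0 0; 0 0 0.016 0.145 0 0 0; 0 0 0.016 0.15 0 0 0; 0 0 0.016 0.15 0 0 0"}}

```text
time: 5.15
tool_pos: [0.5136, 0.1298, 0.0348]
ee_rot: [-3.141, 0.0, 1.513]
wrist_force: [0.3, -0.2, -0.0]
width: 0.0003
```

```bash
python3 -c "
from h import *
go((.008,0,.05),(.008,0,.034))
snap('scene','sc3.png')
a=cv2.imread('pics/sc3.png')[140:265,265:425]; cv2.imwrite('pics/sc3z.png',cv2.resize(a,None,fx=4.6,fy=4.6,interpolation=cv2.INTER_CUBIC))
"
```

```text
t 5.15 case [0.0039 0.001  0.0348] rpy [-3.1415  0.0001  1.5125] F [ 0.2691 -0.1934 -0.0474] w 0.0002662446708409956 q [ 0.1405  0.1406  1.6596 -0.      1.3416 -1.372 ]
(0.008, 0, 0.05) [-0.0042  0.0164 -0.0606]
(0.008, 0, 0.034) [-0.0042  0.0164  0.0034]
turn [-0.      0.      0.0005]
```

View pics/sc3z.png

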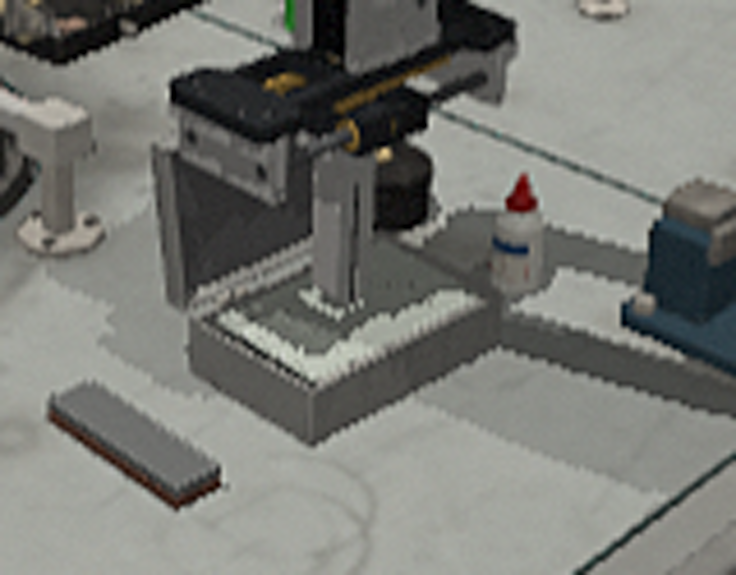

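Request:
{"op": "servo_tool", "data": {"targets": "0 0 0 0.004 0 0 0; 0 0 0 0.008 0 0 0; 0 0 0 0.012 0 0 0; 0 0 0 0.016 0 0 0; 0 0 0 0.016 0 0 0"}}

```text
time: 5.62
tool_pos: [0.514, 0.1299, 0.0329]
ee_rot: [3.141, -0.0, 1.513]
wrist_force: [-2.8, 0.2, 8.9]
width: 0.0005
```

```bash
python3 -c "
from h import *
go()"
```

```text
t 5.6167 case [0.0043 0.0012 0.0329] rpy [ 3.1406 -0.0001  1.5126] F [-2.7825  0.1792  8.945 ] w 0.0004566931958657083 q [ 0.1407  0.1426  1.6615 -0.0001  1.3364 -1.3719]
turn [ 0.0003 -0.      0.0006]
```

Request:
{"op": "servo_tool", "data": {"targets": "0 0 0 0.006 0 0 0; 0 0 0 0.01 0 0 0; 0 0 0 0.01 0 0 0; 0 0 0 0.01 0 0 0; 0 0 0 0.01 0 0 0"}}

```text
time: 6.03
tool_pos: [0.5141, 0.1299, 0.0326]
ee_rot: [3.14, -0.0, 1.513]
wrist_force: [-6.9, -0.7, 17.6]
width: 0.0006
```

```bash
python3 -c "
from h import *
go((0.0,0,.18))"
```

```text
t 6.0333 case [0.0044 0.0012 0.0326] rpy [ 3.1399 -0.0001  1.5127] F [-6.9084 -0.7326 17.6251] w 0.0006035115940995345 q [ 0.1407  0.1425  1.6621 -0.0002  1.3353 -1.3719]
(0.0, 0, 0.18) [-0.0046 -0.0167 -0.5895]
turn [ 0.0005 -0.      0.0006]
```

Request:
{"op": "servo_tool", "data": {"targets": "0 0 -0.01 -0.08 0 0 0; 0 0 -0.017 -0.2 0 0 0; 0 0 -0.017 -0.32 0 0 0; 0 0 -0.017 -0.44 0 0 0; 0 0 -0.017 -0.54 0 0 0; 0 0 -0.017 -0.6 0 0 0; 0 0 -0.017 -0.6 0 0 0; 0 0 -0.017 -0.6 0 0 0"}}

```text
time: 6.7
tool_pos: [0.5098, 0.1301, 0.179]
ee_rot: [3.14, -0.0, 1.512]
wrist_force: [-0.1, 0.8, 0.0]
width: 0.0006
```

```bash
python3 -c "
from h import *
go((0.118,0,.18),(.118,0,.095))
import pickle
s=snap('scene','sc4.png');t=snap('top','t4.png')
a=cv2.imread('pics/sc4.png')[140:265,265:425]; cv2.imwrite('pics/sc4z.png',cv2.resize(a,None,fx=4.6,fy=4.6,interpolation=cv2.INTER_CUBIC))
"
```

```text
t 6.7 case [0.0001 0.0011 0.179 ] rpy [ 3.1397 -0.0003  1.5125] F [-0.1087  0.7802  0.0165] w 0.0005854786349953666 q [ 0.1422  0.0393  1.4736 -0.0001  1.6268 -1.3703]
(0.118, 0, 0.18) [-0.0054  0.4714 -0.0032]
(0.118, 0, 0.095) [-0.0055  0.4708  0.3368]
turn [ 0.0006 -0.0001  0.0005]
```

View pics/sc4z.png

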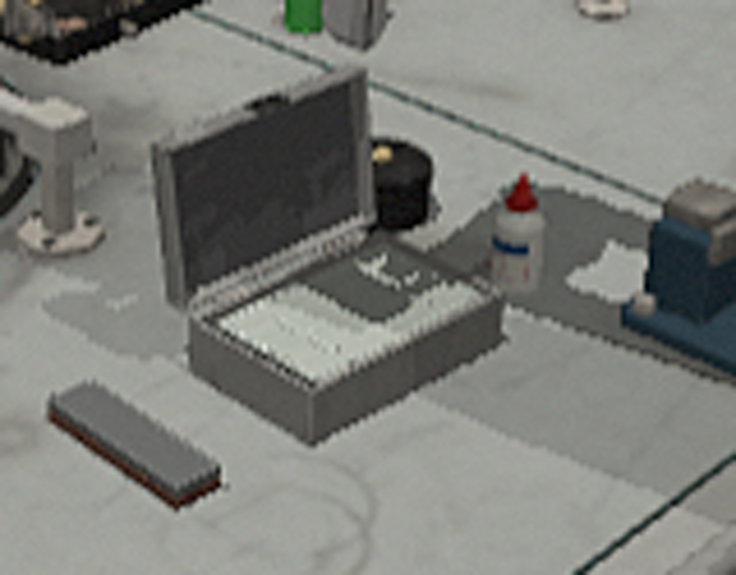

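Request:
{"op": "servo_tool", "data": {"targets": "0 0 0.1 0 0 0 0; 0 0 0.22 0 0 0 0; 0 0 0.34 0 0 0 0; 0 0 0.44 0 0 0 0; 0 0 0.48 0 0 0 0; 0 0 0.48 0 0 0 0; 0 0 0.48 0.08 0 0 0; 0 0 0.48 0.17 0 0 0; 0 0 0.48 0.26 0 0 0; 0 0 0.48 0.335 0 0 0; 0 0 0.48 0.335 0 0 0; 0 0 0.48 0.335 0 0 0"}}

```text
time: 7.8
tool_pos: [0.6269, 0.123, 0.0924]
ee_rot: [-3.136, 0.001, 1.513]
wrist_force: [0.4, 0.3, -0.3]
width: 0.0007
```

```bash
python3 -c "
from h import *
go((.07,0,.095),(.033,0,.102),(.002,0,.082),(-.023,0,.049))
s=snap('scene','sc5.png')
a=cv2.imread('pics/sc5.png')[100:265,265:425]; cv2.imwrite('pics/sc5z.png',cv2.resize(a,None,fx=3.6,fy=3.6,interpolation=cv2.INTER_CUBIC))
"
```

```text
t 7.8 case [0.1175 0.0011 0.0924] rpy [-3.1362  0.0009  1.5127] F [ 0.4225  0.3345 -0.3293] w 0.0006797527909140192 q [ 0.1051  0.3321  1.306  -0.      1.5089 -1.4076]
(0.07, 0, 0.095) [-0.004  -0.19   -0.0095]
(0.033, 0, 0.102) [-0.0037 -0.3381 -0.0367]
(0.002, 0, 0.082) [-0.0034 -0.4617  0.0439]
(-0.023, 0, 0.049) [-0.0031 -0.561   0.1765]
turn [-0.0017  0.0003  0.0006]
```

View pics/sc5z.png

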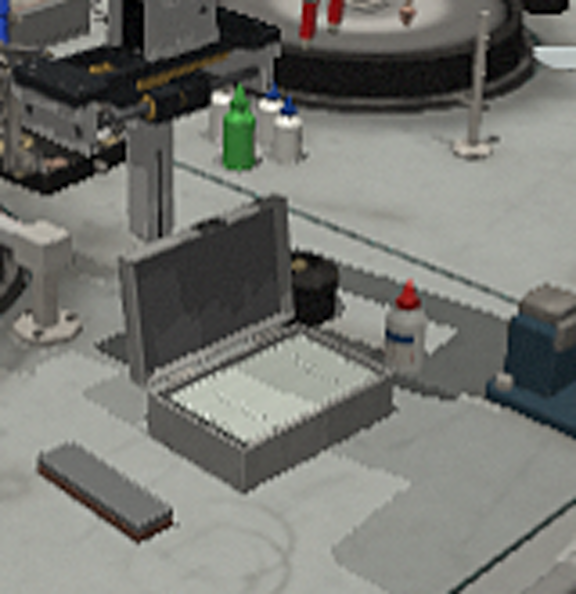

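Request:
{"op": "servo_tool", "data": {"targets": "0 0 -0.03 0 0 0 0; 0 0 -0.06 0 0 0 0; 0 0 -0.09 0 0 0 0; 0 0 -0.12 0 0 0 0; 0 0 -0.15 0 0 0 0; 0 0 -0.18 -0.005 0 0 0; 0 0 -0.21 -0.015 0 0 0; 0 0 -0.24 -0.02 0 0 0; 0 0 -0.27 -0.025 0 0 0; 0 0 -0.30 -0.03 0 0 0; 0 0 -0.33 -0.035 0 0 0; 0 0 -0.33 -0.035 0 0 0"}}

```text
time: 8.85
tool_pos: [0.5453, 0.1281, 0.1039]
ee_rot: [-3.141, 0.0, 1.513]
wrist_force: [-0.1, -0.0, 0.3]
width: 0.0004
```

```bash
python3 -c "
from h import *
go((.002,0,.082),(-.023,0,.049))
s=snap('scene','sc6.png')
a=cv2.imread('pics/sc6.png')[100:265,265:425]; cv2.imwrite('pics/sc6z.png',cv2.resize(a,None,fx=3.6,fy=3.6,interpolation=cv2.INTER_CUBIC))
"
```

```text
t 8.85 case [0.0357 0.0012 0.1039] rpy [-3.1406  0.0001  1.5129] F [-0.0584 -0.0029  0.3227] w 0.00037668405204766903 q [ 0.1294  0.1518  1.5022  0.0001  1.4886 -1.3835]
(0.002, 0, 0.082) [-0.0046 -0.1346  0.0877]
(-0.023, 0, 0.049) [-0.0044 -0.2345  0.2198]
turn [-0.0003  0.      0.0007]
```

View pics/sc6z.png

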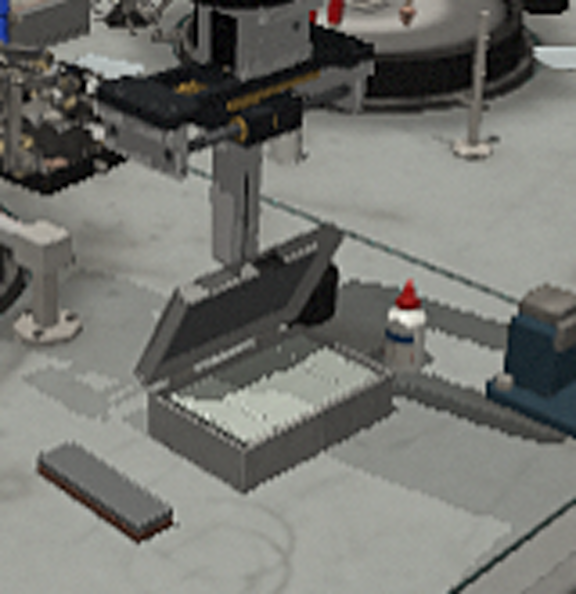

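Request:
{"op": "servo_tool", "data": {"targets": "0 0 -0.025 0.01 0 0 0; 0 0 -0.05 0.025 0 0 0; 0 0 -0.075 0.045 0 0 0; 0 0 -0.1 0.063 0 0 0; 0 0 -0.12 0.08 0 0 0; 0 0 -0.14 0.095 0 0 0; 0 0 -0.16 0.115 0 0 0; 0 0 -0.18 0.135 0 0 0; 0 0 -0.195 0.155 0 0 0; 0 0 -0.21 0.175 0 0 0; 0 0 -0.22 0.19 0 0 0; 0 0 -0.225 0.2 0 0 0"}}

```text
time: 9.9
tool_pos: [0.4897, 0.1311, 0.0525]
ee_rot: [-3.14, 0.0, 1.513]
wrist_force: [-0.2, 0.3, 0.8]
width: 0.0006
```

```bash
python3 -c "
from h import *
go((-.023,0,.049))
s=snap('scene','sc7.png')
a=cv2.imread('pics/sc7.png')[100:265,265:425]; cv2.imwrite('pics/sc7z.png',cv2.resize(a,None,fx=3.6,fy=3.6,interpolation=cv2.INTER_CUBIC))
"
```

```text
t 9.9 case [-0.02    0.0009  0.0525] rpy [-3.14    0.0004  1.5126] F [-0.197   0.263   0.7815] w 0.000581621638025391 q [ 0.1498  0.0762  1.6928 -0.      1.3742 -1.3628]
(-0.023, 0, 0.049) [-0.0037 -0.0121  0.0141]
turn [-0.0005  0.0001  0.0006]
```

View pics/sc7z.png

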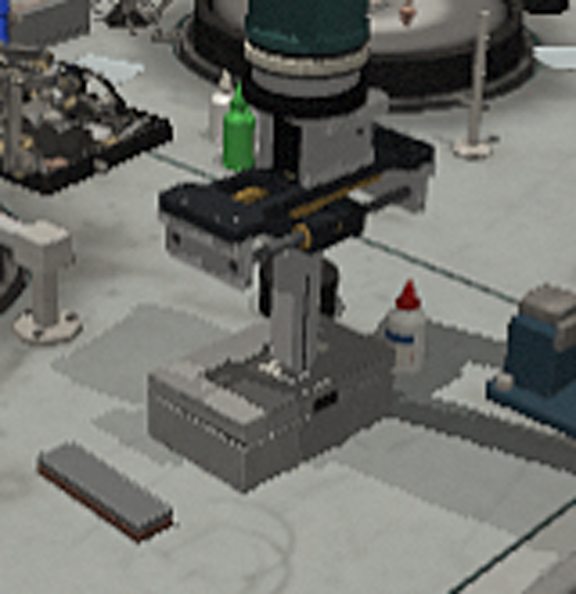

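Request:
{"op": "servo_tool", "data": {"targets": "0 0 0 0.006 0 0 0; 0 0 0 0.011 0 0 0; 0 0 0 0.016 0 0 0; 0 0 0 0.02 0 0 0; 0 0 0 0.024 0 0 0; 0 0 0 0.024 0 0 0; 0 0 0 0.024 0 0 0; 0 0 0 0.024 0 0 0"}}

```text
time: 10.62
tool_pos: [0.4908, 0.1312, 0.0501]
ee_rot: [3.141, 0.0, 1.513]
wrist_force: [-4.5, -0.7, 11.0]
width: 0.0004
```

```bash
python3 -c "
from h import *
go()"
```

```text
t 10.6167 case [-0.0189  0.001   0.0501] rpy [3.1412 0.0001 1.5125] F [-4.5392 -0.7437 10.9506] w 0.0003636414274732866 q [ 0.1496  0.0792  1.6948 -0.0001  1.3673 -1.3629]
turn [0.0001 0.     0.0006]
```

Request:
{"op": "servo_tool", "data": {"targets": "0 0 0 0.006 0 0 0; 0 0 0 0.012 0 0 0; 0 0 0 0.018 0 0 0; 0 0 0 0.018 0 0 0; 0 0 0 0.018 0 0 0; 0 0 0 0.018 0 0 0"}}

```text
time: 11.12
tool_pos: [0.4909, 0.1312, 0.0498]
ee_rot: [3.14, 0.0, 1.513]
wrist_force: [-13.7, -2.4, 29.6]
width: 0.0
```

```bash
python3 -c "
from h import *
go()"
```

```text
t 11.1167 case [-0.0188  0.0011  0.0498] rpy [3.1402 0.0001 1.5128] F [-13.7288  -2.422   29.6449] w 4.981215516411809e-05 q [ 0.1498  0.0791  1.6956 -0.0004  1.3656 -1.3629]
turn [0.0004 0.     0.0006]
```

Request:
{"op": "servo_tool", "data": {"targets": "0 0 0 -0.02 0 0 0; 0 0 0 -0.1 0 0 0; 0 0 0 -0.22 0 0 0; 0 0 0 -0.34 0 0 0; 0 0 0 -0.46 0 0 0; 0 0 0 -0.56 0 0 0; 0 0 -0.1 -0.6 0 0 0; 0 0 -0.1 -0.6 0 0 0; 0 0 -0.1 -0.6 0 0 0"}}

```text
time: 11.87
tool_pos: [0.4661, 0.1328, 0.1941]
ee_rot: [3.139, -0.0, 1.513]
wrist_force: [-0.0, -0.3, -0.1]
width: 0.0005
```

```bash
python3 -c "
from h import *
import pickle
go()
s=snap('scene','sc8.png');t=snap('top','t8.png')
a=cv2.imread('pics/sc8.png')[140:265,265:425]; b=cv2.imread('pics/scene0.png')[140:265,265:425]; cv2.imwrite('pics/sc8z.png',cv2.resize(a,None,fx=4.6,fy=4.6,interpolation=cv2.INTER_CUBIC))
T=lambda x,y:(265+x/4.6-.4,140+y/4.6-.4)
d=pickle.load(open('s0.pkl','rb'))
def cen(im,m):
  M=m(im.astype(int));n,l,st,ce=cv2.connectedComponentsWithStats(M.astype(np.uint8));i=1+np.argmax(st[1:,4]);return ce[i],st[i,4]
for nm,sl in [('red cap',(slice(170,205),slice(365,390)))]:
  for q in (d['scene'],s): print(nm,cen(q['image'][sl],lambda i:(i[...,0]>130)&(i[...,1]<70)))
diff=cv2.absdiff(s['image'],d['scene']['image']).max(2)
for nm,sl in [('stone',(slice(215,255),slice(270,318))),('bottle',(slice(176,206),slice(370,386))),('jar',(slice(166,186),slice(348,362)))]: print(nm,diff[sl].mean())
"
```

```text
t 11.8667 case [-0.0437  0.0012  0.1941] rpy [ 3.1386 -0.0005  1.5129] F [-0.0183 -0.2937 -0.1274] w 0.0004521873481082354 q [ 0.1606 -0.0591  1.5413 -0.0002  1.6564 -1.3523]
turn [ 0.001  -0.0002  0.0007]
red cap (array([12.8824, 11.8235]), np.int32(17))Traceback (most recent call last):
  File "<string>", line 12, in <module>
    for q in (d['scene'],s): print(nm,cen(q['image'][sl],lambda i:(i[...,0]>130)&(i[...,1]<70)))
                                      ~~~^^^^^^^^^^^^^^^^^^^^^^^^^^^^^^^^^^^^^^^^^^^^^^^^^^^^^^
  File "<string>", line 10, in cen
    M=m(im.astype(int));n,l,st,ce=cv2.connectedComponentsWithStats(M.astype(np.uint8));i=1+np.argmax(st[1:,4]);return ce[i],st[i,4]
                                                                                           ~~~~~~~~~^^^^^^^^^^
    return _wrapfunc(a, 'argmax', axis=axis, out=out, **kwds)
    return bound(*args, **kwds)
ValueError: attempt to get argmax of an empty sequence
```

View pics/sc8z.png

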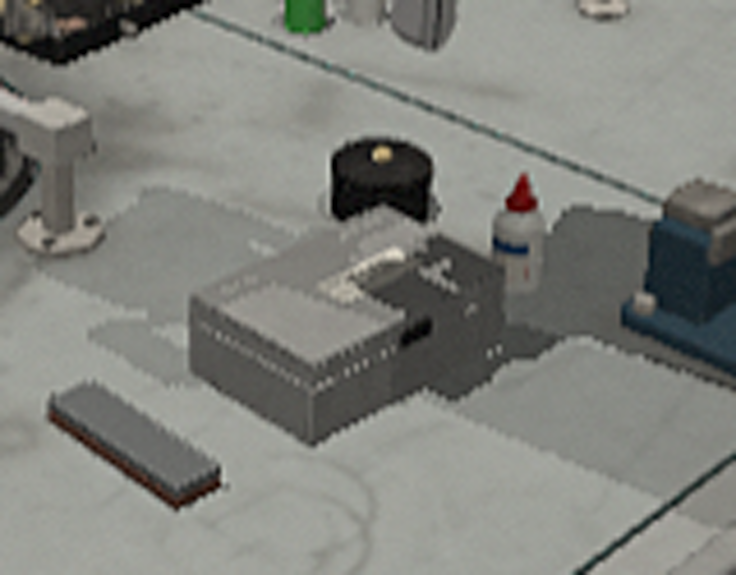

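```bash
python3 -c "
from h import *
print(robot.close_job()); print(get_obs()['time'])"
```

```text
the job is handed in; nothing more can be done
None
the job is handed in; nothing more can be done
```

The case is shut with the flap folded flat inside it. I handed the job in at about 12 s of the 58 s allowed, and no verdict was reported.

- **Flap:** I pushed it over with the shut fingertips and pressed it down. The tip stopped at z = 32.6 mm under 18 N, against 33 mm for a flat flap. The picture showed it flat and the lid still open.
- **Lid:** I pushed it round from behind and pressed it home. The tip stopped at z = 49.8 mm under 30 N, against 50 mm shut, and moved only 0.3 mm for the last 19 N, so it had bottomed out. The last picture shows an even seam.
- **Arm:** It ended about 14 cm clear of the case, with the wrist force near zero.
- **Bystanders:** Comparing the first and last scene pictures by eye, the bottle, whetstone and jar sit within about a pixel of where they were. My automatic check of this did not finish, because its red-cap mask found nothing, probably as the cap was in the arm's shadow. The by-eye comparison is therefore the only check of their positions.

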